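# Raise and slide the hatch of an optics well

### The job

Open the covered well in the low box in front of you. Press the two raised black flaps beside the recessed steel hatch down until each one clicks and stays down by itself, which lifts the hatch off its seat; then push the hatch by its rib along its channels, all the way to the stop at the other end of the box. Leave the hatch there with both flaps still down, and do not disturb the things lying round the box.

Things in the scene. Friction and masses are not known exactly. Their poses are not given: they have to be found in the camera images.
- well_box: Low grey and aluminium box fixed to the worktop, 184 mm (its x) by 288 mm (its y). Origin on the worktop under it, mid-width; it runs from y = -148 to +140 mm. The hatch slides along its y: the well with the hatch is in the -y half, the closed parking deck (44 mm high) in the +y half. Its axes are turned from the world's by a yaw of up to 0.3 rad.
- end_stop (a point): Middle of the end wall that stops the hatch, at its top edge: box frame x = 0, y = +130 mm, 62 mm high. Two straight channels run from it along the whole box at x = +-40 to +-54 mm, 62 mm high; their lips overhang the hatch's long edges (lip underside 58 mm high), so it cannot be lifted out.
- hatch: Loose steel plate, 90 (x) by 122 (y) by 6 mm, 0.4 kg; origin: centre of its underside, axes like the box's. In its seat: box y = -71 mm, 36 mm high, sunk below the deck. Both flaps down: raised 11 mm, free to slide; one flap down: only tilted, cannot slide. It travels 140 mm towards +y; at the stop: y = +69 mm, 44 mm high, lying on the deck.
- hatch_rib (a point): Centre of the top of the black push rib standing in the middle of the hatch: 64 mm long (box x), 10 mm thick (box y), 22 mm high above the plate. Its top is 28 mm above the hatch's underside: 64 mm above the worktop at rest, 75 mm when raised, 72 mm on the deck.
- flap_near_pad (a point): Point to press on the flap on the robot's side (-x side of the box): on its upper face, 30 mm out from the hinge. The flap is a black plate, 40 mm (x) by 116 mm (y) by 4 mm; hinge line along box y at x = -58 mm, 38 mm high, mid-length at y = -71 mm. It starts slanting up outwards by 0.64 rad; down, it is level, upper face 44.5 mm high, x = -60 to -100 mm.
- flap_far_pad (a point): The same point on the flap on the far side (+x side of the box), its mirror image: hinge line at x = +58 mm; down, it lies level from x = +60 to +100 mm.
- flap_near (a joint): Angle of the near flap, rad: 0 raised (start), 0.636 fully down. An over-centre spring holds it at either end: it resists with up to about 12 N at the pad until about half-way (0.32), then snaps down and stays; let go before that, it springs back up.
- flap_far (a joint): Angle of the far flap, the same: 0 raised, 0.636 fully down.

How it is judged:
By the outcome, as a careful person would: the job done as asked, in the order asked, and still so for the second after the job is handed in, with the robot touching nothing.
It also fails if it takes over 45 s, if anything falls off the work surface, if the arm or the gripper's body presses on something with over 40 N, if the wrist force passes 120 N, or if a joint passes its speed limit or range.

### The arm

A 6-joint arm with a two-finger parallel gripper is mounted at the origin on a cart in front of the work surface, level with it; the furniture and walls round the work are solid. World frame = base frame: x ahead of the robot, y to its left, z up, the work surface at z = 0. Lengths are in m, angles in rad, forces in N, time in s.
With the tool pointing down it reaches from about 0.3 to 0.85 m from the base axis. Payload 4.2 kg.
Tool frame: the origin (TCP) lies at the very end of the fingers, on their centre line; the grasp point (between the pads) lies 19 mm behind it (robot.grasp_offset is the distance from the TCP to the grasp point, in m); z points along the fingers, y is the direction in which the jaws open and shut (so a half turn about z gives the same grasp; the last joint's range is limited). The gripper opens to 91 mm and grips with 3 to 60 N. Pads are 32 mm wide; open, the fingers measure 118 mm over their backs; the gripper's body (76 mm by 178 mm) begins 60 mm behind the grasp point.
Start: joints at [-1.249, 0.32, 1.565, -0, 1.257, -0.02], TCP at [0.193, -0.542, 0.214] pointing down, gripper open.
Joint ranges: [-3.11, 3.11], [-0.84, 2.01], [0.21, 2.61], [-1.34, 4.49], [0.05, 2.63], [-2.56, 2.56]. Speed limits (rad/s): [2.57, 2.57, 3.14, 3.14, 3.14, 3.14].

### API

Orientations are given as a rotation vector (axis times angle).
In Python, from station import robot gives the robot as it stands.
- The arm moves only by the tool arm_command, never from a script. Its argument "targets" is a list of rows, each a list of 5 numbers: the closure in counts, from 0 (fully open) to 255 (shut), then the shift along the world's x, y, z in cm, then the turn about the world's z in degrees. A call has 1 to 12 rows; each row is the pose to reach, as a shift and turn from the pose commanded when the call began; what a row does not reach only later rows make up. A row lasts 1/8 s, in which the tool goes at most 62.5 mm and 10.7 degrees, less where a joint would pass 70% of its speed; a pose out of reach is approached as far as the arm can. A call with a gripper value outside its range is refused whole. The fingers move at their own pace and stop on an object; the grip force is fixed at half the most. Time passes only in rows, so rows that repeat a pose let the fingers close. It gives the time, the measured TCP pose, the force and the opening at its end, in the units of the state.
- robot.state(): the state, without advancing time (a new reading comes with each control period).
- robot.read_camera(name): name is "side" or "top"; returns the picture (384x512x3 uint8, red, green, blue); there is no depth.
- robot.camera_params(name): a dict with "K" (3x3 intrinsics, pixels), "view" (4x4, takes a point from world to camera coordinates). Camera axes: x right, y down, z forward; pixel columns grow to the right and rows downward; lengths in m; the calibration is good to about 2 mm. A picture is of the moment at which its call begins. camera_params takes no time and is no camera call.
- robot.close_job(): hands the job in, once; it reports no verdict.
The state is a dict: "t": time; "q": joint angles; "joint_velocities": joint speeds; "joint_efforts": joint torques, N m; "eef_pos": TCP position; "tcp_rot": TCP orientation; "force": force on the tool from outside, world axes, zero at the start; "ft_torque": the same for the moment, N m; "opening": finger opening in m.
Only numpy, scipy, OpenCV 4.12 (cv2) and the standard library are available. Lean on these libraries where they do the work, as an engineer would, in place of code of your own. Each camera call takes 0.05 s, during which the arm holds its last target.

## Working session

There is one attempt and no reset: what is moved stays moved. The work goes in short steps, Python scripts to look and compute and a tool call to move; the robot and the scene stay as the last step left them, time stands still between calls to the robot, and variables do not carry over. Pictures are saved under pics/ and viewed, and the job is handed in when it is done.

Besides the shell and the picture viewer there is one more tool, called as a command line: name --pt "numbers of a row" for each row, then --argument value for the rest. arm_command: Moves the arm, as the interface text tells. Its arguments: {"type":"object","properties":{"targets":{"type":"array"}},"required":["targets"]}

```bash
mkdir -p pics
python3 - <<'E'
from station import robot
import cv2
print(robot.state())
for n in("side","top"):
    im=robot.read_camera(n); cv2.imwrite(f"pics/{n}0.png",im[:,:,::-1]); p=robot.camera_params(n); print(n,p)
E
```

```text
{'t': 0.0, 'q': array([-1.24899435e+00,  3.20282329e-01,  1.56568309e+00, -2.44802786e-05,
        1.25741039e+00, -2.00103082e-02]), 'joint_velocities': array([ 0.00013908, -0.00129641,  0.00013681, -0.00034483,  0.00090658,
       -0.00090768]), 'joint_efforts': array([-3.63296458e-04, -4.12456834e+01, -2.31970829e+01,  7.26626138e-02,
        4.57607908e-02, -1.47348264e-04]), 'eef_pos': array([ 0.19256181, -0.54125057,  0.21312422]), 'tcp_rot': array([-3.09408717e+00, -5.34019968e-01,  4.56950686e-04]), 'force': array([ 0.01638302,  0.74825363, -0.41373354]), 'ft_torque': array([ 0.01226149, -0.01451959, -0.02947494]), 'opening': 0.09098724710174094}
side {'K': array([[375.51193597,   0.        , 254.97230947],
       [  0.        , 375.51193597, 189.78688905],
       [  0.        ,   0.        ,   1.        ]]), 'view': array([[-0.90571438, -0.42385399,  0.00540864,  0.5400894 ],
       [-0.16688069,  0.34481257, -0.9237181 ,  0.14673587],
       [ 0.38965663, -0.83752737, -0.38303475,  0.69387512],
       [ 0.        ,  0.        ,  0.        ,  1.        ]])}
top {'K': array([[399.08679614,   0.        , 258.96735921],
       [  0.        , 399.08679614, 205.41369683],
       [  0.        ,   0.        ,   1.        ]]), 'view': array([[ 0.01174299, -0.99993002, -0.00143564,  0.06437722],
       [-0.98311828, -0.01128336, -0.18262293,  0.57918519],
       [ 0.18259395,  0.00355595, -0.98318198,  0.82881657],
       [ 0.        ,  0.        ,  0.        ,  1.        ]])}
```

View pics/top0.png

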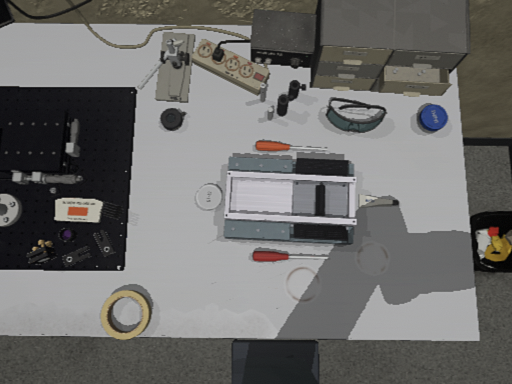

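View pics/side0.png

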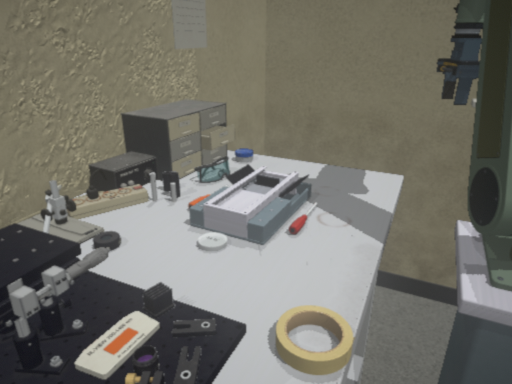

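Run:
```python
import cv2
im=cv2.imread("pics/top0.png")[130:270,180:420]
cv2.imwrite("pics/z1.png",cv2.resize(im,(800,467),interpolation=cv2.INTER_CUBIC))
im=cv2.imread("pics/side0.png")[150:260,170:350]
cv2.imwrite("pics/z2.png",cv2.resize(im,(800,489),interpolation=cv2.INTER_CUBIC))
```

```text
(no output)
```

View pics/z1.png

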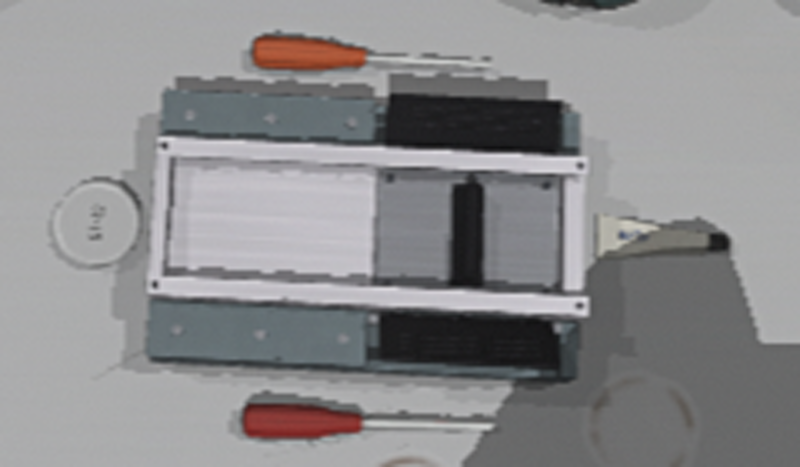

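View pics/z2.png

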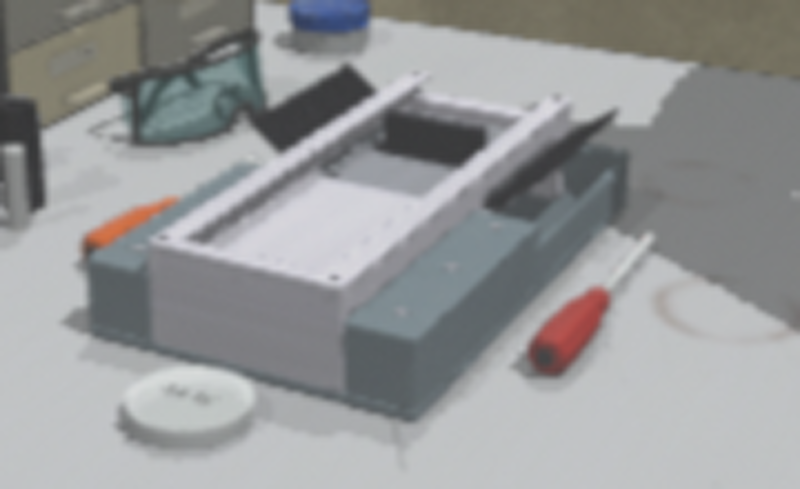

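```bash
cat > h.py <<'E'
import numpy as np
from station import robot
def ray(n,uv):
    p=robot.camera_params(n);V=p["view"];R=V[:3,:3];c=-R.T@V[:3,3]
    d=R.T@np.linalg.inv(p["K"])@np.array([uv[0],uv[1],1.]);return c,d
def cast(n,uv,z):
    c,d=ray(n,uv);return c+d*(z-c[2])/d[2]
def proj(n,P):
    p=robot.camera_params(n);q=p["K"]@(p["view"]@np.append(P,1))[:3];return q[:2]/q[2]
E
python3 - <<'E'
from h import *
import cv2
s=240/800
Z=lambda a:((a[0]+.5)*s-.5+180,(a[1]+.5)*s-.5+130)
S=180/800
Y=lambda a:((a[0]+.5)*S-.5+170,(a[1]+.5)*S-.5+150)
C={k:cast("top",Z(v),.062)[:2] for k,v in dict(farP=(152,137),farM=(588,157),nearM=(588,315),nearP=(148,293)).items()}
print(C)
P=np.array(list(C.values()))
u=(C["farP"]-C["farM"]);v=(C["nearP"]-C["nearM"])
print(np.linalg.norm(u),np.linalg.norm(v),np.arctan2(-u[0],u[1]),np.arctan2(-v[0],v[1]))
# rigid fit
L=np.array([[.054,.14],[.054,-.148],[-.054,-.148],[-.054,.14]])
a=L-L.mean(0);b=P-P.mean(0)
yaw=np.arctan2((a[:,0]*b[:,1]-a[:,1]*b[:,0]).sum(),(a*b).sum())
R=np.array([[np.cos(yaw),-np.sin(yaw)],[np.sin(yaw),np.cos(yaw)]])
o=P.mean(0)-R@L.mean(0)
print("yaw",yaw,"o",o,"res",(P-(L@R.T+o))*1000)
print("side corners",cast("side",Y((152,240)),.062),cast("side",Y((345,290)),.062))
W=lambda x,y,z:np.append(R@[x,y]+o,z)
print("pred",W(.054,.14,.062),W(-.054,.14,.062))
im=[cv2.imread("pics/top0.png"),cv2.imread("pics/side0.png")]
pts=[W(x,y,.062) for x in(.054,-.054) for y in(.14,-.148)]+[W(x,-.071,.064) for x in(-.032,.032)]
for sx in(-1,1):
  for yy in(-.129,-.013): pts.append(W(sx*(.058+.042*np.cos(.64)),yy,.0385+.0045+.042*np.sin(.64)))
for i,n in enumerate(("top","side")):
  for p in pts:
    q=proj(n,p); cv2.circle(im[i],(int(round(q[0]*8)),int(round(q[1]*8))),8,(0,0,255),-1,shift=3)
a=cv2.resize(im[0][130:270,180:420],(800,467),interpolation=cv2.INTER_CUBIC);cv2.imwrite("pics/o1.png",a)
a=cv2.resize(im[1][150:260,170:350],(800,489),interpolation=cv2.INTER_CUBIC);cv2.imwrite("pics/o2.png",a)
E
```

```text
{'farP': array([0.65436867, 0.14699521]), 'farM': array([ 0.64390925, -0.14342857]), 'nearM': array([ 0.53788528, -0.13996697]), 'nearP': array([0.54906048, 0.1467458 ])}
0.29061206922431554 0.28693048135861604 -0.03599878941209159 -0.03895728322898493
yaw -0.034781339584696445 o [0.59644502 0.00658395] res [[-0.9120907   2.37375164]
 [-1.3565077  -0.22421919]
 [ 0.55419992 -0.51824685]
 [ 1.71439848 -1.63128561]]
side corners [0.65144554 0.14180001 0.062     ] [0.5436377  0.15010218 0.062     ]
pred [0.65528076 0.14462146 0.062     ] [0.54734608 0.14837709 0.062     ]
```

View pics/o1.png

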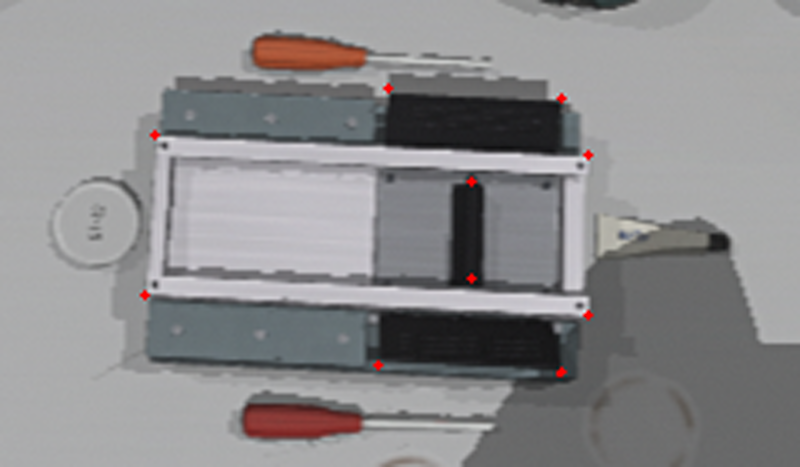

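View pics/o2.png

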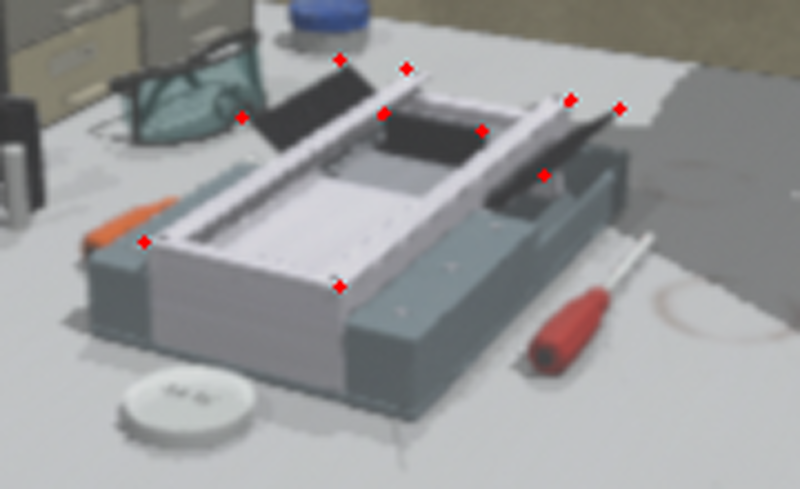

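The box is located at about (0.5945, 0.005) with a yaw of about -0.04. The two views agree to about 3 mm. I'll go above the near flap with the fingers shut.

arm_command --pt "255 3 5 0 -3" --pt "255 7 11 0 -7" --pt "255 11 17 0 -11" --pt "255 15 23 -1 -15" --pt "255 19 29 -3 -19" --pt "255 23 35 -5 -22" --pt "255 27 41 -7 -22" --pt "255 30 46 -9 -22" --pt "255 31.2 48 -9 -22" --pt "255 31.2 48 -9 -22" --pt "255 31.2 48 -9 -22"

```text
t: 1.48
eef_pos: [0.5048, -0.0603, 0.123]
tcp_rot: [-3.141, 0.061, 0.003]
force: [0.4, -0.0, 0.3]
opening: 0.0007
```

arm_command --pt "255 0 0 -3 0" --pt "255 0 0 -5 0" --pt "255 0 0 -6 0" --pt "255 0 0 -6.6 0" --pt "255 0 0 -7.2 0" --pt "255 0 0 -7.6 0" --pt "255 0 0 -7.6 0"

```text
t: 2.35
eef_pos: [0.5048, -0.0621, 0.0479]
tcp_rot: [3.141, -0.067, 0.0]
force: [-0.4, -0.3, 0.6]
opening: 0.0008
```

arm_command --pt "255 0 0 -0.3 0" --pt "255 0 0 -0.4 0" --pt "255 0 0 -0.4 0"

```text
t: 2.72
eef_pos: [0.505, -0.0619, 0.0446]
tcp_rot: [3.14, -0.066, 0.001]
force: [-1.1, 0.1, 4.3]
opening: 0.0003
```

arm_command --pt "255 0 0 3 0" --pt "255 0 0 8 0" --pt "255 4 0 8 0" --pt "255 9 -0.4 8 0" --pt "255 14 -0.7 8 0" --pt "255 17.4 -0.8 8 0" --pt "255 17.4 -0.8 8 0" --pt "255 17.4 -0.8 8 0"

```text
t: 3.72
eef_pos: [0.6778, -0.0696, 0.1234]
tcp_rot: [-3.141, 0.066, 0.003]
force: [-0.6, 0.6, -0.0]
opening: 0.0005
```

```bash
cat > snap.py <<'E'
import sys,cv2
from station import robot
k=sys.argv[1]
a=cv2.resize(robot.read_camera("top")[130:270,180:420,::-1],(600,350),interpolation=cv2.INTER_CUBIC)
b=cv2.resize(robot.read_camera("side")[110:260,150:370,::-1],(600,409),interpolation=cv2.INTER_CUBIC)
cv2.imwrite(f"pics/t{k}.png",a);cv2.imwrite(f"pics/s{k}.png",b)
E
python3 snap.py 1
```

```text
(no output)
```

View pics/s1.png

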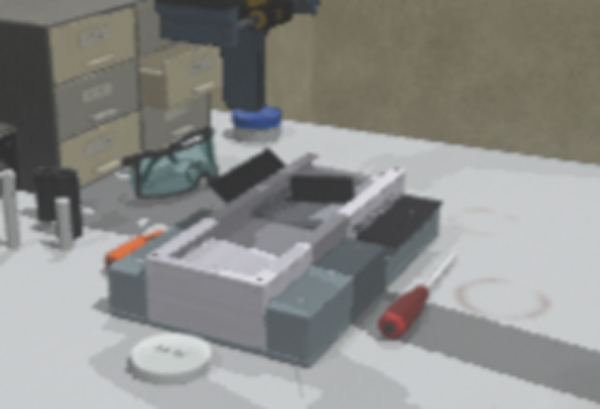

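View pics/t1.png

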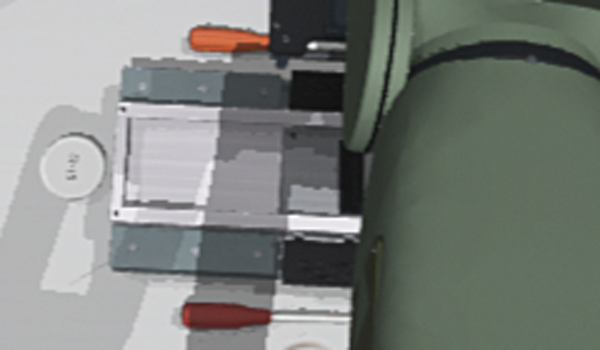

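The side view shows the near flap lying level at about (400, 220), and the far flap still raised at about (250, 175). Next I'll press the far flap.

arm_command --pt "255 0 0 -3 0" --pt "255 0 0 -5 0" --pt "255 0 0 -6 0" --pt "255 0 0 -6.6 0" --pt "255 0 0 -7.2 0" --pt "255 0 0 -7.6 0" --pt "255 0 0 -7.9 0" --pt "255 0 0 -8 0" --pt "255 0 0 -8 0"

```text
t: 4.95
eef_pos: [0.6777, -0.0697, 0.0446]
tcp_rot: [-3.141, 0.066, 0.003]
force: [-1.8, -0.0, 5.4]
opening: 0.0002
```

arm_command --pt "255 0 0 4 0" --pt "255 0 0 7.5 0" --pt "255 -4 -1 7.5 0" --pt "255 -8.7 -2.8 7.5 0" --pt "255 -8.7 -2.8 7.5 0" --pt "255 -8.7 -2.8 7.5 0"

```text
t: 5.7
eef_pos: [0.5922, -0.0978, 0.1191]
tcp_rot: [-3.141, 0.067, -0.001]
force: [0.0, 0.8, 0.2]
opening: 0.0003
```

```bash
python3 snap.py 2
```

```text
(no output)
```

View pics/s2.png

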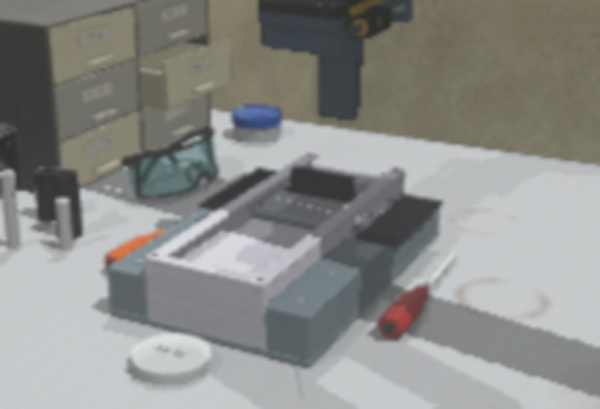

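View pics/t2.png

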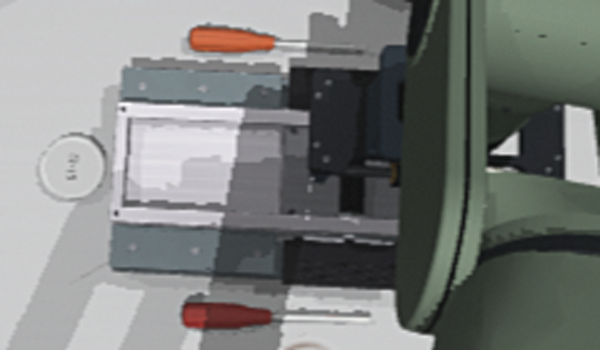

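Both flaps lie level, with the far one at about (240, 187), and the hatch is raised. I'll lower the fingers behind the rib and touch it.

arm_command --pt "255 0 0 -3 0" --pt "255 0 0 -5 0" --pt "255 0 0 -5.8 0" --pt "255 0 0 -5.9 0" --pt "255 0 0.7 -5.9 0" --pt "255 0.1 1.4 -5.9 0" --pt "255 0.1 2 -5.9 0" --pt "255 0.1 2.6 -5.9 0" --pt "255 0.1 2.6 -5.9 0"

```text
t: 6.92
eef_pos: [0.5931, -0.0713, 0.0604]
tcp_rot: [-3.141, 0.066, -0.002]
force: [1.2, -1.3, -0.1]
opening: 0.0002
```

arm_command --pt "255 0 1 0 0" --pt "255 0.1 2 0 0" --pt "255 0.1 3 0 0" --pt "255 0.2 4 0 0" --pt "255 0.2 5 0 0" --pt "255 0.2 6 0 0" --pt "255 0.3 7 0 0" --pt "255 0.3 8 0 0" --pt "255 0.4 9 0 0" --pt "255 0.4 9.8 0 0" --pt "255 0.4 10.4 0 0" --pt "255 0.4 10.6 0 0"

```text
t: 8.43
eef_pos: [0.5968, 0.0345, 0.0601]
tcp_rot: [3.141, -0.066, 0.0]
force: [0.2, -2.5, -0.8]
opening: 0.0001
```

arm_command --pt "255 0 0.5 0 0" --pt "255 0 1 0 0" --pt "255 0.1 1.3 0 0" --pt "255 0.1 1.6 0 0" --pt "255 0.1 1.6 0 0"

```text
t: 9.05
eef_pos: [0.5979, 0.0507, 0.06]
tcp_rot: [-3.14, 0.066, -0.0]
force: [0.1, 0.2, 0.2]
opening: 0.0005
```

```bash
python3 snap.py 3
```

```text
(no output)
```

View pics/s3.png

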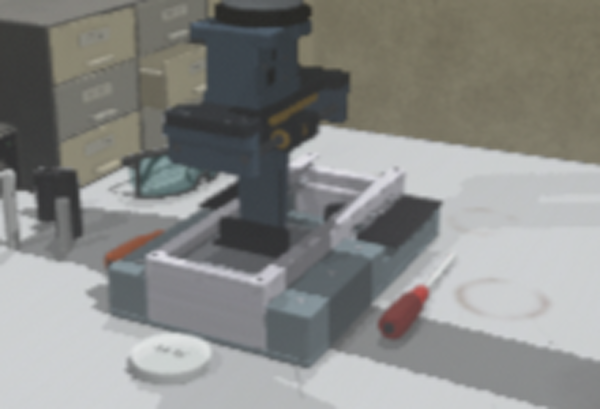

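arm_command --pt "255 0 0.2 0 0" --pt "255 0 0.4 0 0" --pt "255 0 0.5 0 0" --pt "255 0 0.5 0 0"

```text
t: 9.65
eef_pos: [0.5978, 0.0553, 0.06]
tcp_rot: [3.141, -0.066, 0.0]
force: [0.3, -2.2, 1.3]
opening: 0.0004
```

arm_command --pt "255 0 0.2 0 0" --pt "255 0 0.4 0 0" --pt "255 0 0.4 0 0"

```text
t: 10.02
eef_pos: [0.598, 0.059, 0.0601]
tcp_rot: [3.14, -0.066, 0.001]
force: [0.2, -3.2, 0.5]
opening: 0.0002
```

arm_command --pt "255 0 0.2 0 0" --pt "255 0 0.4 0 0" --pt "255 0 0.4 0 0"

```text
t: 10.4
eef_pos: [0.5981, 0.0593, 0.0602]
tcp_rot: [3.134, -0.062, 0.001]
force: [1.6, -16.3, 2.0]
opening: 0.0006
```

The hatch has met the stop: 16 N and no further motion. I'll back off and lift.

arm_command --pt "255 0 -0.5 0 0" --pt "255 0 -2 0 0" --pt "255 0 -2 4 0" --pt "255 0 -2 10 0" --pt "255 -5 -6 15 0" --pt "255 -10 -12 15 0" --pt "255 -14 -18 15 0" --pt "255 -18 -24 15 0" --pt "255 -20 -30 15 0" --pt "255 -20 -33 15 0" --pt "255 -20 -33 15 0"

```text
t: 11.78
eef_pos: [0.3966, -0.2693, 0.21]
tcp_rot: [-3.141, 0.073, -0.001]
force: [-0.1, 0.5, 0.4]
opening: 0.0003
```

```bash
python3 snap.py 4
python3 - <<'E'
import cv2
from station import robot
cv2.imwrite("pics/tf.png",robot.read_camera("top")[:,:,::-1])
E
```

```text
(no output)
```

View pics/s4.png

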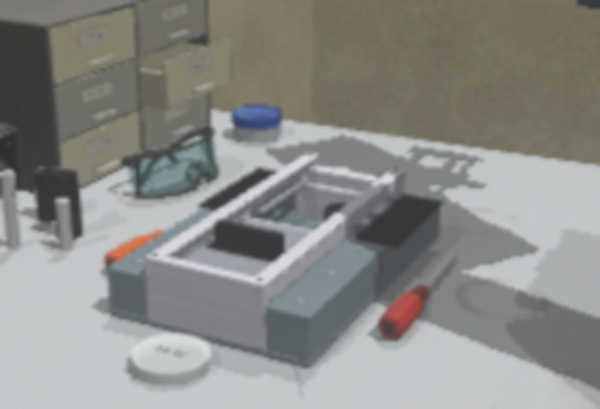

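View pics/t4.png

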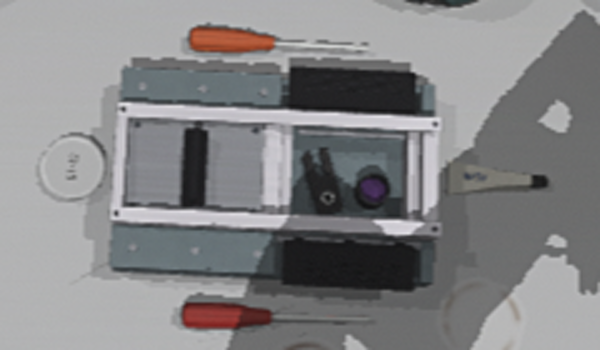

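View pics/tf.png

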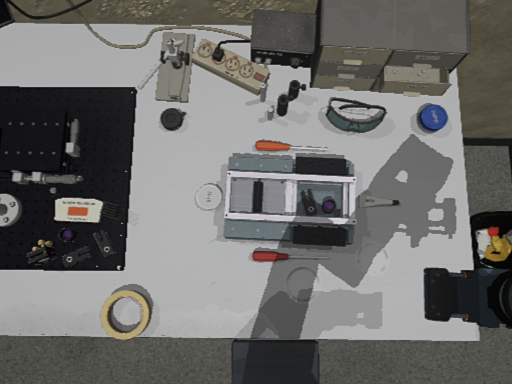

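Run:
```python
from h import *
for uv,z in(((258,196.5),.072),((228.5,172),.062)):
    p=cast("top",uv,z)[:2]-[.5945,.005]; c,s=np.cos(-.04),np.sin(-.04)
    print(np.array([[c,s],[-s,c]])@p)
print(robot.close_job())
```

```text
[-0.00262577  0.06831231]
[0.05164638 0.13686542]
the job is handed in; nothing more can be done
None
```

The well is open: both flaps are down, and the hatch is parked against its stop at the far end of the box. I handed the job in at about 12 s of the 45 s allowed.

- **Flaps:** I pressed the near flap first, then the far one, each with the shut fingers. Both still lay level in the last pictures, taken with the arm clear.
- **Hatch:** I pushed the rib from behind until it stopped moving, with the force rising to 16 N. The final top picture puts the rib at box y ≈ 68 mm (69 mm expected at the stop), and the plate's edge is at the end wall.
- **Surroundings:** The screwdrivers, brush, tin and the other things round the box look unmoved, and the arm touches nothing.
- **Forces:** The highest wrist force I read was about 16 N, but I only had readings at the end of each move.

The box fit from the two views differed by about 3 mm. I split that by hand when choosing the targets, and no check failed.

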